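# Pile up the planing kit on the carrying board

### The arm

A 6-joint arm with a two-finger parallel gripper is mounted at the origin on a cart in front of the work surface, level with it; the furniture and walls round the work are solid. World frame = base frame: x ahead of the robot, y to its left, z up, the work surface at z = 0. Lengths are in m, angles in rad, forces in N, time in s.
With the tool pointing down it reaches from about 0.425 to 0.95 m from the base axis. Payload 3.5 kg.
Tool frame: the origin (TCP) lies where the fingers leave the gripper's body, on its centre line; the fingertips stand 73 mm ahead of it and the grasp point (between the pads) lies 54 mm ahead of it (manip.pinch_z is the distance from the TCP to the grasp point, in m); z points along the fingers, y is the line along which they close (so a half turn about z gives the same grasp; the last joint's range is limited). The gripper opens to 85 mm and grips with 20 to 120 N. Pads are 22 mm wide; open, the fingers measure 114 mm over their backs; the gripper's body (76 mm by 85 mm) begins 54 mm behind the grasp point. The pads swing forward as they close: fully open they stand 13 mm farther back than shut.
Start: joints at [-1.365, 0.286, 1.577, -0, 1.279, -0.15], TCP at [0.235, -0.633, 0.304] pointing down, gripper open.
Joint ranges: [-2.77, 2.77], [-0.9, 2.22], [0.21, 2.48], [-1.53, 4.67], [0.24, 2.81], [-2.84, 2.84]. Speed limits (rad/s): [2.79, 2.79, 3.14, 3.14, 3.14, 3.14].

### API

Orientations are given as a rotation vector (axis times angle).
In Python, from station import manip, viewer gives the robot as it stands. The module is installed in compiled form; this text tells all that it offers.
- The arm moves only by the shell command python3 -m pendant 'ROWS' [FORCE]. ROWS is JSON, a list that holds one entry, the list of rows, each a list of 7 numbers: the shift along the world's x, y, z in m, then the turn, a rotation vector about the world's x, y, z in rad, then the closure, from 0 (fully open) to 1 (shut). In form: [[[dx, dy, dz, ax, ay, az, gripper], ...]]. A call has 1 to 20 rows; each row shifts and turns the commanded pose from where the row before left it; what a row does not reach is not made up. A row lasts 1/12 s, in which the tool goes at most 41.7 mm and 7.16 degrees, less where a joint would pass 70% of its speed; a pose out of reach is approached as far as the arm can. A call with a gripper value outside its range is refused whole. The fingers move at their own pace and stop on an object; FORCE is the grip in N (left out, the last holds). Time passes only in rows, so rows that do not move let the fingers close. It gives the time, the measured TCP pose, the force, the opening and the grip force at its end, in the units of the state.
- manip.observe(): the state, without advancing time (a new reading comes with each control period).
- viewer.get_image(name): name is "scene" or "top"; returns a dict with "image" (420x560x3 uint8, red, green, blue), "camera_matrix" (3x3 intrinsics, pixels), "k1" (the pictures are not rectified: a ray, as slopes to the right and down, at radius r is drawn at 1 + k1 r^2 times it, then the intrinsics apply), "world_from_camera" (4x4, takes a point from camera to world coordinates). Camera axes: x right, y down, z forward; pixel columns grow to the right and rows downward; lengths in m; the calibration is good to about 2 mm. A picture is of the moment at which its call begins. There is no depth.
- manip.finish_job(): hands the job in; it is judged then, once.
The state is a dict: "time_s": time; "joint_pos": joint angles; "dq": joint speeds; "joint_torque": joint torques, N m; "ee_pos": TCP position; "eef_rot": TCP orientation; "contact_force": force on the tool from outside, world axes, zero at the start; "wrist_torque": the same for the moment, N m; "opening": finger opening in m; "finger_force": force on a finger pad.
Only numpy, scipy, OpenCV 4.12 (cv2) and the standard library are available. Lean on these libraries where they do the work, as an engineer would, in place of code of your own. Each camera call takes 0.05 s, during which the arm holds its last target. There are 200 camera calls.

### The job

Get the planing kit ready to carry to the next job: pile it on the plywood carrying board between its cleats, first the dark long board, on that the paler short board, then the green sanding block, and the block plane standing on top. Lay each piece flat, centred over the carrying board and lined up lengthwise with it, and let go of it before fetching the next. Leave the mesh cup, the red box and the mug where they are.

Things in the scene. Friction and masses are not known exactly. Their poses are not given: they have to be found in the camera images.
- carrier_top (a point): The carrying board, fixed to the worktop: a plywood board 110 x 270 x 12 mm (x, y, thickness) with a dark wooden cleat, 15 mm wide and standing 12 mm above the plywood, across each end; 240 mm free between the cleats. This point is the middle of its upper face (12 mm above the worktop), between the cleats; its y axis runs along the board's length, its z axis up.
- dark_board_centre (a point): The darker, longer wooden offcut, 68 x 200 x 19 mm (x, y, thickness), loose, lying flat, about 0.15 kg. The point is the centre of the board; its y axis runs along its length, z up.
- pale_board_centre (a point): The paler, shorter wooden offcut, 66 x 150 x 22 mm (x, y, thickness), loose, lying flat, about 0.15 kg. The point is the centre of the board; its y axis runs along its length, z up.
- green_block_centre (a point): The green hand sanding block, 62 x 100 x 28 mm (x, y, height) with a flat top, loose, about 0.06 kg. The point is the centre of the block, half-way up; its y axis runs along its length, z up.
- plane_centre (a point): The small black and grey block plane with a wooden knob, standing on its sole: 44 x 160 x 50 mm (x, y, height), loose, about 0.62 kg. Its flat sole is the full 44 x 160 mm; its cheeks, 44 mm apart, are upright from the sole to 36 mm and are to be gripped near the middle. The point is on its middle axis, 25 mm above the underside of the sole; its y axis runs along its length, z up.
- mesh_cup: Bystander: a yellow-green wire mesh pencil cup, 72 mm across and 105 mm tall; origin at the centre of its underside. Leave it alone.
- red_box: Bystander: a flat red box, 51 x 120 x 27 mm (x, y, z); origin at the centre of its underside. Leave it alone.
- mug: Bystander: a dark blue-grey mug, 69 mm wide, 98 mm over its handle, 85 mm tall; origin at the centre of its underside. Leave it alone.
Mind the look-alikes: they are no part of the job. Of the things that look like the part that bears green_block_centre, the smaller one is meant.

How it is judged:
On the way, in this order (a step that is already met when the one before it is completed fails the run):
1. the dark board lies on the carrying board, centred and lined up, let go (horizontal distance between dark_board_centre and carrier_top below 0.015 m and angle between the y axis of dark_board_centre and the y axis of carrier_top, either way round below 0.14 rad and angle between dark_board_centre's own z axis and vertical below 0.06 rad and z of dark_board_centre in the frame of carrier_top between 0.0045 and 0.0145 m and contact force between the fingers and anything else below 0.5 N), for 0.2 s.
2. the pale board lies on the dark board, centred and lined up, let go (all of step 1 and horizontal distance between pale_board_centre and carrier_top below 0.015 m and angle between the y axis of pale_board_centre and the y axis of carrier_top, either way round below 0.14 rad and angle between pale_board_centre's own z axis and vertical below 0.06 rad and z of pale_board_centre in the frame of carrier_top between 0.025 and 0.035 m), for 0.2 s.
3. the green block lies on the pale board, centred and lined up, let go (all of step 2 and horizontal distance between green_block_centre and carrier_top below 0.015 m and angle between the y axis of green_block_centre and the y axis of carrier_top, either way round below 0.14 rad and angle between green_block_centre's own z axis and vertical below 0.06 rad and z of green_block_centre in the frame of carrier_top between 0.05 and 0.06 m), for 0.2 s.
4. the plane stands on the green block, centred and lined up, let go (all of step 3 and horizontal distance between plane_centre and carrier_top below 0.015 m and angle between the y axis of plane_centre and the y axis of carrier_top, either way round below 0.14 rad and angle between plane_centre's own z axis and vertical below 0.06 rad and z of plane_centre in the frame of carrier_top between 0.089 and 0.099 m), for 0.2 s.
At the end, for the whole second after the job is handed in: Piled on the carrying board from below: dark board, pale board, green block, plane; each centred within 15 mm of the middle of the carrying board, lengthwise within 8 degrees of it, level within 0.06 rad, at its height in the pile within 5 mm, let go and at rest (horizontal distance between each of dark_board_centre, pale_board_centre, green_block_centre, plane_centre and carrier_top below 0.015 m and angle between the y axis of each of dark_board_centre, pale_board_centre, green_block_centre, plane_centre and the y axis of carrier_top, either way round below 0.14 rad and angle between each of dark_board_centre, pale_board_centre, green_block_centre, plane_centre's own z axis and vertical below 0.06 rad and z of dark_board_centre in the frame of carrier_top between 0.0045 and 0.0145 m and z of pale_board_centre in the frame of carrier_top between 0.025 and 0.035 m and z of green_block_centre in the frame of carrier_top between 0.05 and 0.06 m and z of plane_centre in the frame of carrier_top between 0.089 and 0.099 m); the robot touches nothing.
It fails at once if the yellow-green mesh pencil cup is pushed more than 25 mm or tipped (distance of mesh_cup from where it was at the start of the episode above 0.025 m or angle between mesh_cup's own z axis and vertical above 0.4 rad).
It fails at once if the red box is pushed more than 25 mm or tipped (distance of red_box from where it was at the start of the episode above 0.025 m or angle between red_box's own z axis and vertical above 0.4 rad).
It fails at once if the mug is pushed more than 25 mm or tipped (distance of mug from where it was at the start of the episode above 0.025 m or angle between mug's own z axis and vertical above 0.4 rad).
It also fails if it takes over 115 s, if anything falls off the work surface, if the arm or the gripper's body presses on something with over 40 N, if the wrist force passes 120 N, or if a joint passes its speed limit or range.

## Working session

There is one attempt and no reset: what is moved stays moved. The work goes in short steps, Python scripts to look and compute and a shell command to move; the robot and the scene stay as the last step left them, time stands still between calls to the robot, and variables do not carry over. Pictures are saved under pics/ and viewed, at most 14 in all, crops included, and the job is handed in when it is done.

```bash
mkdir -p pics
cat > h.py <<'E'
import numpy as np, cv2
from station import manip, viewer
def grab(n):
    d=viewer.get_image(n); return d
def rays(d,uv):
    K=d["camera_matrix"]; k=d["k1"]; uv=np.atleast_2d(np.asarray(uv,float))
    x=cv2.undistortPoints(uv.reshape(-1,1,2),np.asarray(K,float),np.array([k,0,0,0,0.])).reshape(-1,2)
    T=np.asarray(d["world_from_camera"]); 
    return T[:3,3],(np.c_[x,np.ones(len(x))]@T[:3,:3].T)
def onplane(d,uv,z):
    o,r=rays(d,uv); return o+r*((z-o[2])/r[:,2])[:,None]
def tri(d1,p1,d2,p2):
    o1,r1=rays(d1,p1);o2,r2=rays(d2,p2);a=r1[0];b=r2[0]
    s=np.linalg.lstsq(np.c_[a,-b],o2-o1,rcond=None)[0]
    A=o1+s[0]*a;B=o2+s[1]*b
    return (A+B)/2,np.linalg.norm(A-B)
E
python3 - <<'E'
from h import *
print(manip.observe(), manip.pinch_z)
for n in("scene","top"):
    d=grab(n); np.save(f"pics/{n}0.npy",d,allow_pickle=True)
    cv2.imwrite(f"pics/{n}0.png",cv2.resize(d["image"][:,:,::-1],(800,600),interpolation=cv2.INTER_CUBIC))
    print(n,d["camera_matrix"],d["k1"],np.round(d["world_from_camera"],3))
E
```

```text
{'time_s': 0.0, 'joint_pos': array([-1.36501872e+00,  2.87220403e-01,  1.57817541e+00, -5.27503313e-06,
        1.27859568e+00, -1.49986828e-01]), 'dq': array([-0.00025938,  0.00103684, -0.00037743,  0.00196801,  0.00068773,
       -0.00033844]), 'joint_torque': array([-3.67286266e-04, -4.05983841e+01, -2.92626411e+01, -1.98018056e-04,
        5.88369090e-03,  9.08891735e-06]), 'ee_pos': array([ 0.23504253, -0.63223991,  0.30251133]), 'eef_rot': array([-3.08965995e+00, -5.55469104e-01,  1.12941272e-04]), 'contact_force': array([-0.34755465, -0.774648  ,  0.53416466]), 'wrist_torque': array([-0.00535499, -0.04728296, -0.01708284]), 'finger_force': 0.0, 'opening': 0.0852412130940976} 0.0539
scene [[432.49590398   0.         280.88846739]
 [  0.         432.49590398 203.1130017 ]
 [  0.           0.           1.        ]] -0.0869484957449399 [[-0.886 -0.31   0.346 -0.052]
 [-0.464  0.604 -0.648  0.978]
 [-0.008 -0.734 -0.679  1.277]
 [ 0.     0.     0.     1.   ]]
top [[543.79105945   0.         282.21644428]
 [  0.         543.79105945 204.36255024]
 [  0.           0.           1.        ]] 0.020146058965113033 [[ 2.000e-03 -9.850e-01  1.740e-01  2.530e-01]
 [-1.000e+00  1.000e-03  1.700e-02 -1.970e-01]
 [-1.700e-02 -1.740e-01 -9.850e-01  1.933e+00]
 [ 0.000e+00  0.000e+00  0.000e+00  1.000e+00]]
```

View pics/scene0.png

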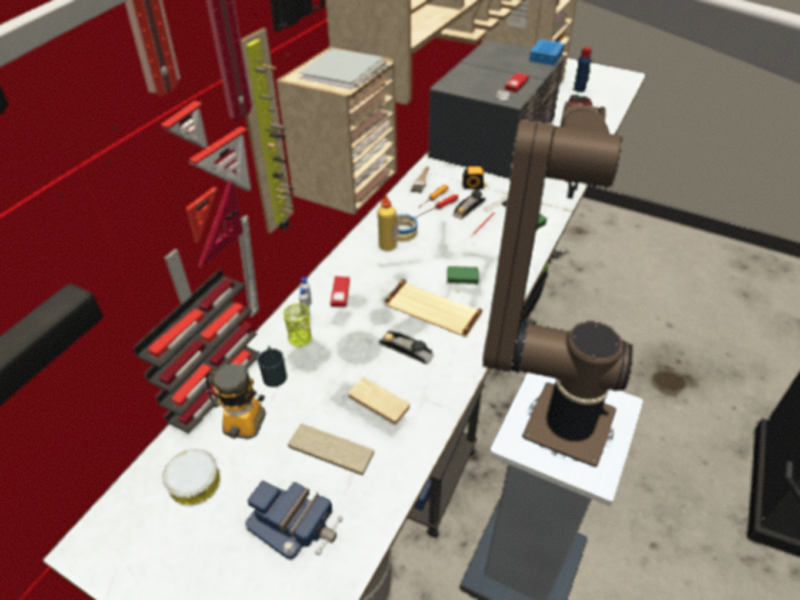

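View pics/top0.png

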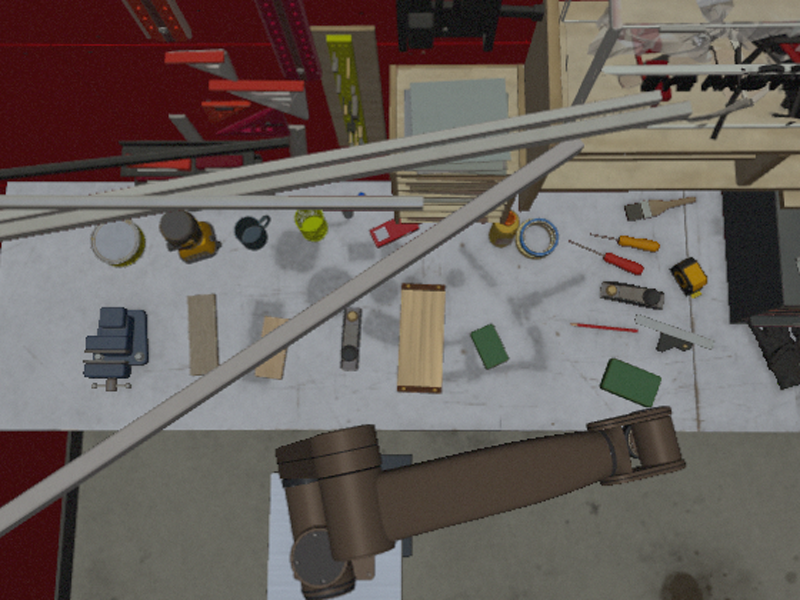

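Run:
```python
from h import *
t=np.load("pics/top0.npy",allow_pickle=True).item()["image"];s=np.load("pics/scene0.npy",allow_pickle=True).item()["image"]
a=cv2.resize(t[190:290,110:310],None,fx=4,fy=4,interpolation=cv2.INTER_CUBIC)
b=t[190:290,310:490]
b=cv2.resize(b,None,fx=2,fy=2,interpolation=cv2.INTER_CUBIC)
c=cv2.resize(s[130:170,300:400],None,fx=4,fy=4,interpolation=cv2.INTER_CUBIC)
im=np.zeros((600,800,3),np.uint8); im[:400]=a; im[400:,:360]=b; im[400:560,380:780]=c
cv2.imwrite("pics/topz.png",im[:,:,::-1])
a=cv2.resize(s[180:340,190:390],None,fx=3.75,fy=3.75,interpolation=cv2.INTER_CUBIC)
cv2.imwrite("pics/scz.png",a[:,:,::-1])
```

```text
(no output)
```

View pics/topz.png

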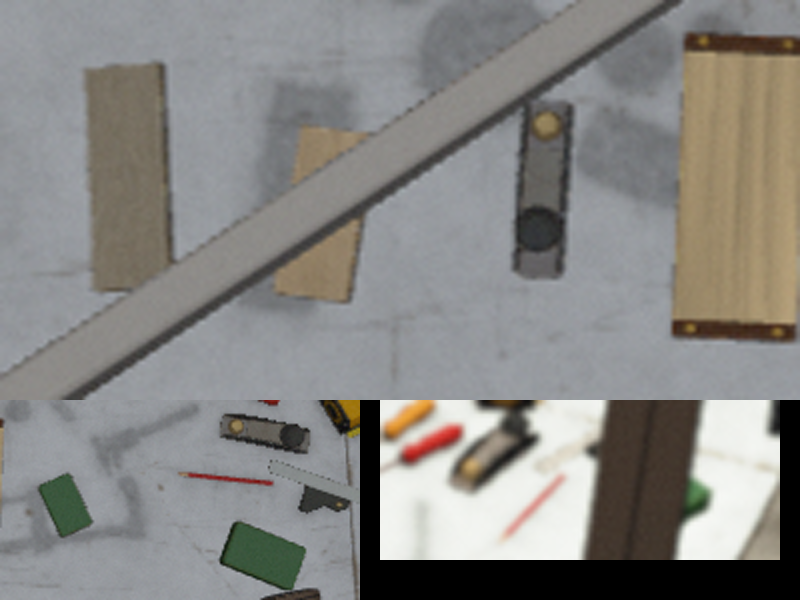

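View pics/scz.png

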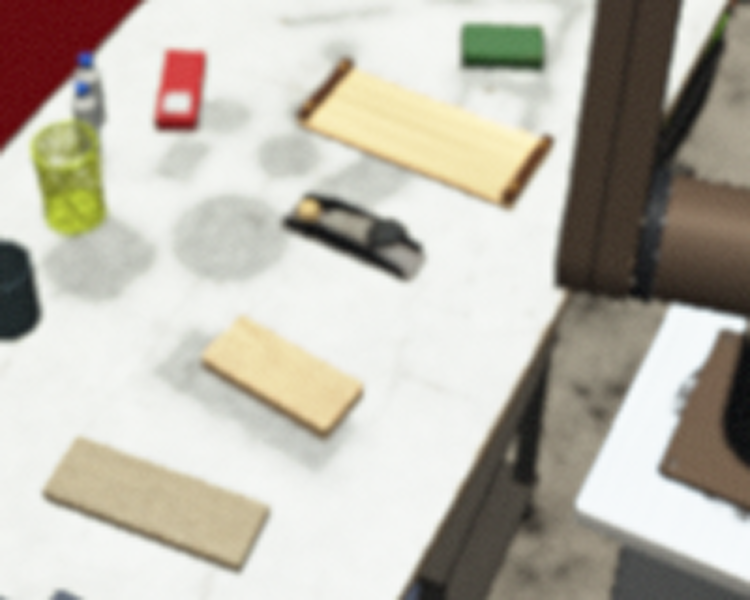

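```bash
cat > m.py <<'E'
from h import *
def wrect(d,mask,z):
    cs,_=cv2.findContours(mask.astype(np.uint8),cv2.RETR_EXTERNAL,cv2.CHAIN_APPROX_NONE)
    c=max(cs,key=cv2.contourArea).reshape(-1,2).astype(float)
    w=onplane(d,c,z)[:,:2]
    (cx,cy),(a,b),_=r=cv2.minAreaRect((w*1000).astype(np.float32))
    box=cv2.boxPoints(r); e=[box[1]-box[0],box[2]-box[1]]; L=max(e,key=np.linalg.norm)
    ang=np.degrees(np.arctan2(-L[0],L[1])); ang=(ang+90)%180-90   # yaw of y-axis from world y
    return np.round([cx,cy,min(a,b),max(a,b),ang],1),c
def mask(img,roi,lo,hi):
    m=np.zeros(img.shape[:2],np.uint8);x0,y0,x1,y1=roi
    hsv=cv2.cvtColor(img,cv2.COLOR_RGB2HSV); m[y0:y1,x0:x1]=cv2.inRange(hsv,np.array(lo),np.array(hi))[y0:y1,x0:x1]
    return m
E
python3 - <<'E'
from m import *
t=np.load("pics/top0.npy",allow_pickle=True).item();s=np.load("pics/scene0.npy",allow_pickle=True).item()
H=lambda d,p:cv2.cvtColor(d["image"],cv2.COLOR_RGB2HSV)[p[1],p[0]]
pts=[("dark",(140,230),(232,315)),("pale",(187,220),(265,282)),("palelow",(188,258),(262,285)),("green",(343,242),(324,192)),("carrier",(300,230),(305,215)),("cleat",(283,201),(277,206)),("plane",(246,232),(0,0)),("beam",(210,240),(0,0)),("table",(215,250),(300,290)),("red",(0,0),(0,0))]
for n,a,b in pts: print(n,H(t,a),H(s,b))
E
```

```text
dark [ 21  42 116] [ 22  55 207]
pale [120   2 117] [ 23  67 239]
palelow [ 18  81 139] [ 20  81 229]
green [65 90 85] [ 59  91 140]
carrier [ 20  81 160] [ 24  71 241]
cleat [ 11 127  66] [ 20  93 206]
plane [ 20  15 102] [178 223 102]
beam [105  13 160] [178 223 102]
table [107  14 161] [ 50   3 243]
red [178 197  66] [178 223 102]
```

Run:
```python
from m import *
t=np.load("pics/top0.npy",allow_pickle=True).item();s=np.load("pics/scene0.npy",allow_pickle=True).item()
T=lambda p:(p[0]/4+110-.4,p[1]/4+190-.4); S=lambda p:(p[0]/3.75+190-.4,p[1]/3.75+180-.4)
print("heights by triangulation")
for n,a,b in [("dark+x-y",(163,63),(82,438)),("dark+x+y",(85,68),(45,487)),("dark-x+y",(93,290),(240,562)),
 ("pale+x+y",(302,126),(204,357)),("pale-x+y",(276,293),(323,430)),("pale-x-y",(350,301),(363,386)),
 ("carr+x+y cleat",(685,34),(300,112)),("carr-x+y cleat",(673,337),(510,204)),("carr-x-y",(795,340),(552,138)),
 ("knob",(545,121),(308,205))]:
    print(n,*tri(t,T(a),s,S(b)))
ti,si=t["image"],s["image"]
def sh(n,d,roi,lo,hi,zs):
    for z in zs: print(n,z,wrect(d,mask(d["image"],roi,lo,hi),z)[0])
sh("dark t",t,(125,195,156,265),(10,25,60),(30,255,255),[.019])
sh("pale t",t,(175,215,205,270),(10,45,60),(30,255,255),[.022])
sh("carr t ply",t,(275,190,315,285),(15,45,90),(30,255,255),[.012])
sh("carr t all",t,(275,190,315,285),(0,45,20),(30,255,255),[.024])
sh("green t",t,(325,220,365,265),(50,50,20),(85,255,255),[.028])
sh("big green t",t,(410,240,470,290),(50,50,20),(85,255,255),[.028])
sh("plane t",t,(235,212,256,262),(0,0,0),(180,255,125),[.036])
sh("plane2 t",t,(415,192,470,220),(0,0,0),(180,255,125),[.036])
sh("dark s",s,(195,290,270,335),(12,30,140),(30,255,255),[.019])
sh("pale s",s,(238,260,292,300),(12,30,225),(30,255,255),[.022])
sh("carr s",s,(265,190,340,238),(12,40,225),(30,255,255),[.012])
sh("green s",s,(305,180,345,205),(45,60,20),(85,255,255),[.028])
sh("red t",t,(255,150,300,175),(170,100,50),(180,255,255),[.027])
sh("mesh t",t,(200,140,235,172),(25,100,50),(40,255,255),[.05])
```

```text
heights by triangulation
dark+x-y [0.58709918 0.31095243 0.0107547 ] 0.0041888412710698285
dark+x+y [0.58066106 0.37751263 0.02260617] 0.003968490682828313
dark-x+y [0.38400695 0.36106143 0.02224857] 0.001461444418281168
pale+x+y [0.52917151 0.18218285 0.02086103] 0.0023205072224506498
pale-x+y [0.38424646 0.2017934  0.01801922] 0.003984160120176131
pale-x-y [0.37665485 0.1367974  0.01364485] 0.00210279270905721
carr+x+y cleat [ 0.61069465 -0.15886597  0.02489828] 0.003750877884515183
carr-x+y cleat [ 0.34602598 -0.14772777  0.0133023 ] 0.0032208395585655823
carr-x-y [ 0.34275174 -0.25452194  0.01997002] 0.002135949135758015
knob [ 0.53228728 -0.03493957  0.02876992] 0.0025363953318513033
dark t 0.019 [485.6 335.   71.2 199.4 -84.8]
pale t 0.022 [415.4 164.7  65.7  75.6  82.2]
carr t ply 0.012 [ 478.1 -207.4  109.7  241.3   87.5]
carr t all 0.024 [ 476.8 -207.3  109.   269.7   87.5]
green t 0.028 [ 455.  -373.5   60.5   95.7  -66.1]
big green t 0.028 [ 367.4 -713.3   81.2  132.   -22.5]
plane t 0.036 [477.5 -29.2  63.7 166.2 -89.3]
plane2 t 0.036 [ 582.  -725.2   50.1  156.9  -11.8]
dark s 0.019 [483.8 341.3  72.4 200.9 -85.2]
pale s 0.022 [454.6 160.1  62.6 147.9  81.8]
carr s 0.012 [ 479.1 -206.5  108.7  234.2   87.8]
green s 0.028 [ 449.4 -363.5   67.4   87.6  -65.6]
red t 0.027 [ 752.1 -138.4   51.4  116.5   27.1]
mesh t 0.05 [ 7.559e+02  7.030e+01  7.740e+01  7.980e+01 -1.000e-01]
```

```bash
python3 -m pendant '[[[0.031,0.02,0,0,0,-0.0336,0],[0.031,0.02,0,0,0,-0.0336,0],[0.031,0.02,0,0,0,-0.0336,0],[0.031,0.02,0,0,0,-0.0336,0],[0.031,0.02,0,0,0,-0.0336,0],[0.031,0.02,0,0,0,-0.0336,0],[0.031,0.02,0,0,0,-0.0336,0],[0.033,0.02,0,0,0,-0.0338,0],[0,0.04,0,0,0,0,0],[0,0.04,0,0,0,0,0],[0,0.04,0,0,0,0,0],[0,0.04,0,0,0,0,0],[0,0.04,0,0,0,0,0],[0,0.04,0,0,0,0,0],[0,0.04,0,0,0,0,0],[0,0.04,0,0,0,0,0],[0,0.04,0,0,0,0,0],[0,0.04,0,0,0,0,0],[0,0.04,0,0,0,0,0],[0,0.04,0,0,0,0,0]]]'
python3 -m pendant '[[[0,0.04,0,0,0,0,0],[0,0.04,0,0,0,0,0],[0,0.04,-0.01,0,0,0,0],[0,0.04,-0.01,0,0,0,0],[0,0.04,-0.01,0,0,0,0],[0,0.04,-0.01,0,0,0,0],[0,0.04,-0.01,0,0,0,0],[0,0.04,-0.01,0,0,0,0],[0,0.008,-0.03,0,0,0,0],[0,0,-0.03,0,0,0,0],[0,0,0,0,0,0,0],[0,0,0,0,0,0,0]]]'
python3 - <<'E'
from m import *
o=manip.observe();print(o["joint_pos"])
for n in("scene","top"):
    d=grab(n); np.save(f"pics/{n}1.npy",d,allow_pickle=True)
s=np.load("pics/scene1.npy",allow_pickle=True).item()["image"]
t=np.load("pics/top1.npy",allow_pickle=True).item()["image"]
im=np.zeros((600,800,3),np.uint8); im[:300,:400]=cv2.resize(s[240:345,180:320],(400,300)); im[:300,400:]=cv2.resize(t[180:285,100:240],(400,300))
im[300:600,:400]=cv2.resize(s[185:290,200:340],(400,300),interpolation=cv2.INTER_CUBIC); im[300:600,400:]=cv2.resize(t[180:285,200:340],(400,300),interpolation=cv2.INTER_CUBIC)
cv2.imwrite("pics/p1.png",im[:,:,::-1])
E
```

```text
time_s: 1.77
ee_pos: [0.4844, 0.0092, 0.3036]
eef_rot: [-3.139, -0.136, 0.0]
contact_force: [-0.0, -0.3, 0.1]
opening: 0.0852
finger_force: 0.0
time_s: 2.77
ee_pos: [0.4837, 0.3348, 0.1815]
eef_rot: [3.136, 0.137, -0.009]
contact_force: [0.0, 0.8, 0.7]
opening: 0.0854
finger_force: 0.0
[ 4.33115745e-01  2.30076666e-01  1.88358460e+00 -9.68634073e-05
  1.03391378e+00  1.91673758e+00]
```

View pics/p1.png

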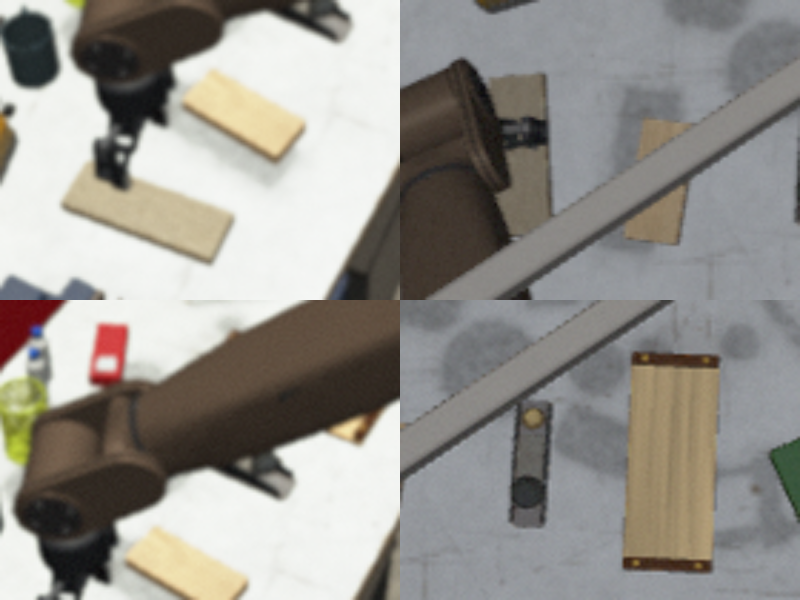

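```bash
python3 -m pendant '[[[0.001,0.001,-0.025,0,0,0,0],[0,0,-0.025,0,0,0,0],[0,0,-0.025,0,0,0,0],[0,0,-0.02,0,0,0,0],[0,0,-0.012,0,0,0,0],[0,0,0,0,0,0,0],[0,0,0,0,0,0,0]]]' 40
python3 -m pendant '[[[0,0,-0.003,0,0,0,0],[0,0,-0.002,0,0,0,0],[0,0,0,0,0,0,0],[0,0,0,0,0,0,0]]]'
```

```text
time_s: 3.45
ee_pos: [0.4872, 0.3363, 0.0783]
eef_rot: [-3.138, -0.135, -0.003]
contact_force: [-0.5, -0.3, 0.7]
opening: 0.0854
finger_force: 0.0
time_s: 3.78
ee_pos: [0.4865, 0.3365, 0.0727]
eef_rot: [-3.138, -0.136, -0.002]
contact_force: [-0.5, 0.2, -0.1]
opening: 0.0858
finger_force: 0.0
```

```bash
python3 -m pendant '[[[0,0,-0.003,0,0,0,0],[0,0,0,0,0,0,0.1],[0,0,0,0,0,0,0.2],[0,0,0,0,0,0,1],[0,0,0,0,0,0,1],[0,0,0,0,0,0,1],[0,0,0,0,0,0,1],[0,0,0,0,0,0,1]]]'
```

```text
time_s: 4.45
ee_pos: [0.4864, 0.3365, 0.0692]
eef_rot: [-3.138, -0.136, -0.001]
contact_force: [-0.0, 0.4, 2.6]
opening: 0.0667
finger_force: 47.4
```

```bash
python3 -m pendant '[[[0,0,0.015,0,0,0,1],[0,0,0.025,0,0,0,1],[0,0,0.025,0,0,0,1],[0,0,0.03,0,0,0,1],[0,0,0.03,0,0,0,1],[0,-0.02,0,0,0,0,1],[-0.001,-0.04,0,0,0,-0.013,1],[-0.001,-0.04,0,0,0,-0.013,1],[-0.001,-0.04,0,0,0,-0.013,1],[-0.001,-0.04,0,0,0,-0.013,1],[-0.001,-0.04,0,0,0,-0.013,1],[-0.001,-0.04,0,0,0,-0.013,1],[-0.001,-0.04,0,0,0,-0.013,1],[-0.001,-0.04,0,0,0,-0.013,1],[0,-0.04,0,0,0,-0.013,1],[0,-0.04,0,0,0,-0.014,1],[0,-0.04,0,0,0,0,1],[0,-0.04,0,0,0,0,1],[0,-0.03,0,0,0,0,1],[0,-0.0135,0,0,0,0,1]]]'
python3 -m pendant '[[[0,0,0,0,0,0,1],[0,0,0,0,0,0,1],[0,0,-0.02,0,0,0,1],[0,0,-0.02,0,0,0,1],[0,0,-0.02,0,0,0,1],[0,0,0,0,0,0,1],[0,0,0,0,0,0,1]]]'
```

```text
time_s: 6.12
ee_pos: [0.4775, -0.2107, 0.1935]
eef_rot: [3.14, -0.075, -0.001]
contact_force: [-0.3, 0.4, -1.3]
opening: 0.0672
finger_force: 47.0
time_s: 6.7
ee_pos: [0.4773, -0.205, 0.1325]
eef_rot: [-3.138, 0.066, 0.006]
contact_force: [0.4, -0.4, -0.6]
opening: 0.067
finger_force: 46.9
```

Run:
```python
from h import *
for n in("scene","top"):
    d=grab(n); np.save(f"pics/{n}2.npy",d,allow_pickle=True)
s=np.load("pics/scene2.npy",allow_pickle=True).item()["image"]
t=np.load("pics/top2.npy",allow_pickle=True).item()["image"]
im=np.zeros((600,800,3),np.uint8); im[:,:400]=cv2.resize(s[160:280,250:330],(400,600),interpolation=cv2.INTER_CUBIC); im[:,400:]=cv2.resize(t[180:300,260:340],(400,600),interpolation=cv2.INTER_CUBIC)
cv2.imwrite("pics/p2.png",im[:,:,::-1])
```

```text
(no output)
```

View pics/p2.png

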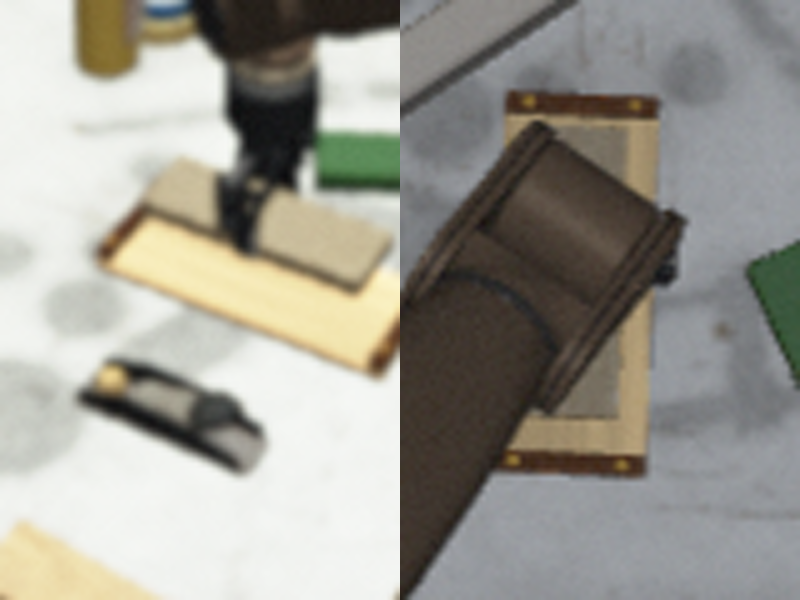

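```bash
python3 -m pendant '[[[0,-0.001,-0.02,0,0,0,1],[0,0,-0.015,0,0,0,1],[0,0,-0.008,0,0,0,1],[0,0,-0.005,0,0,0,1],[0,0,-0.001,0,0,0,1],[0,0,0,0,0,0,1],[0,0,0,0,0,0,1]]]'
```

```text
time_s: 7.38
ee_pos: [0.4788, -0.2086, 0.0859]
eef_rot: [3.14, -0.069, 0.002]
contact_force: [0.2, 0.7, -1.0]
opening: 0.0669
finger_force: 47.0
```

```bash
python3 -m pendant '[[[0,0,-0.001,0,0,0,1],[0,0,-0.001,0,0,0,1],[0,0,0,0,0,0,1],[0,0,0,0,0,0,1]]]'
```

```text
time_s: 7.72
ee_pos: [0.4782, -0.2082, 0.0831]
eef_rot: [3.141, -0.069, 0.0]
contact_force: [-0.7, 0.2, -1.5]
opening: 0.0671
finger_force: 47.0
```

```bash
python3 -m pendant '[[[0,0,-0.001,0,0,0,1],[0,0,0,0,0,0,1],[0,0,0,0,0,0,0.3],[0,0,0,0,0,0,0.1],[0,0,0,0,0,0,0],[0,0,0,0,0,0,0],[0,0,0.01,0,0,0,0],[0,0,0.03,0,0,0,0],[0,0,0.04,0,0,0,0],[0,0,0.04,0,0,0,0],[-0.0025,0.036,0,0,0,-0.01,0],[-0.0025,0.036,0,0,0,-0.01,0],[-0.0025,0.037,0,0,0,-0.01,0],[-0.0025,0.037,0,0,0,-0.01,0],[-0.0025,0.037,0,0,0,-0.01,0],[-0.0025,0.037,0,0,0,-0.01,0],[-0.0025,0.037,0,0,0,-0.009,0],[-0.0025,0.037,0,0,0,-0.009,0],[-0.0025,0.037,0,0,0,-0.009,0],[-0.0025,0.037,0,0,0,-0.009,0]]]'
python3 - <<'E'
from m import *
for n in("scene","top"):
    d=grab(n); np.save(f"pics/{n}3.npy",d,allow_pickle=True)
s=np.load("pics/scene3.npy",allow_pickle=True).item()["image"]
t=np.load("pics/top3.npy",allow_pickle=True).item()
o=manip.observe();print(o["ee_pos"],o["eef_rot"])
print("dark",wrect(t,mask(t["image"],(285,200,312,275),(10,20,60),(30,60,132)),.031)[0])
im=np.zeros((600,800,3),np.uint8); im[:,:400]=cv2.resize(s[180:300,260:340],(400,600),interpolation=cv2.INTER_CUBIC); im[:,400:]=cv2.resize(t["image"][180:300,260:340],(400,600),interpolation=cv2.INTER_CUBIC)
cv2.imwrite("pics/p3.png",im[:,:,::-1])
E
```

```text
time_s: 9.38
ee_pos: [0.4528, 0.1616, 0.2031]
eef_rot: [-3.133, 0.221, -0.003]
contact_force: [0.1, -0.5, -1.0]
opening: 0.0853
finger_force: 0.0
[0.45236492 0.16389817 0.2030339 ] [-3.13298012e+00  2.10354280e-01 -1.90562586e-03]
dark [ 478.3 -207.6   65.2  197.    87.6]
```

View pics/p3.png

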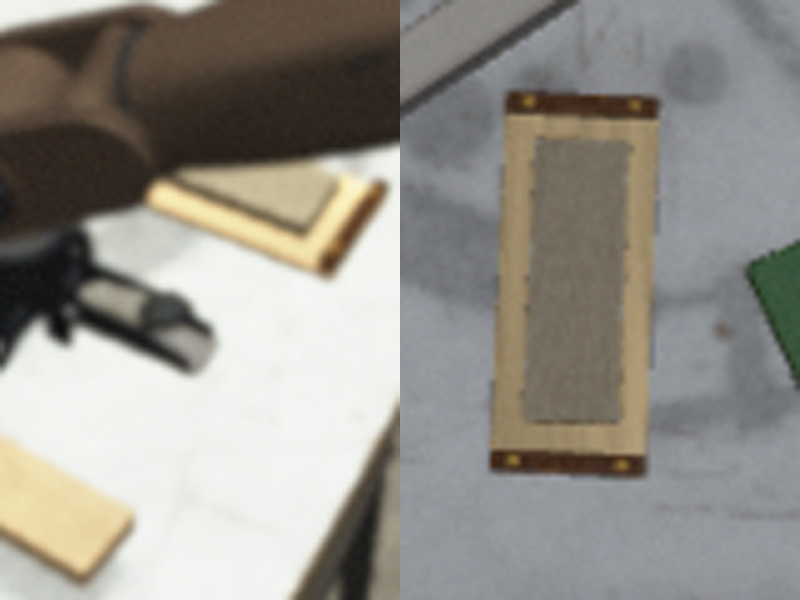

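```bash
python3 -m pendant '[[[0,0,0,0,0,0,0],[0,0,-0.03,0,0,0,0],[0,0,-0.03,0,0,0,0],[0,0,-0.03,0,0,0,0],[0,0,-0.025,0,0,0,0],[0,0,-0.01,0,0,0,0],[0,0,0,0,0,0,0],[0,0,0,0,0,0,0]]]'
```

```text
time_s: 10.15
ee_pos: [0.4537, 0.159, 0.0774]
eef_rot: [3.134, -0.222, 0.0]
contact_force: [1.0, 0.4, 0.3]
opening: 0.0856
finger_force: 0.0
```

```bash
python3 -m pendant '[[[0,0.001,-0.004,0,0,0,0],[0,0,-0.002,0,0,0,0],[0,0,0,0,0,0,0.1],[0,0,0,0,0,0,0.2],[0,0,0,0,0,0,1],[0,0,0,0,0,0,1],[0,0,0,0,0,0,1],[0,0,0,0,0,0,1]]]'
```

```text
time_s: 10.82
ee_pos: [0.4539, 0.161, 0.072]
eef_rot: [-3.134, 0.22, -0.002]
contact_force: [-0.2, -0.7, 6.0]
opening: 0.0652
finger_force: 46.4
```

```bash
python3 -m pendant '[[[0,0,0.015,0,0,0,1],[0,0,0.025,0,0,0,1],[0,0,0.03,0,0,0,1],[0,0,0.03,0,0,0,1],[0.0025,-0.03,0.02,0,0,0.01,1],[0.0025,-0.04,0,0,0,0.01,1],[0.0025,-0.04,0,0,0,0.01,1],[0.0025,-0.04,0,0,0,0.01,1],[0.0025,-0.04,0,0,0,0.01,1],[0.0025,-0.04,0,0,0,0.01,1],[0.0025,-0.04,0,0,0,0.01,1],[0.0025,-0.04,0,0,0,0.01,1],[0.0025,-0.03,0,0,0,0.01,1],[0.0025,-0.0285,0,0,0,0.008,1],[0,0,0,0,0,0,1],[0,0,0,0,0,0,1],[0,0,-0.03,0,0,0,1],[0,0,-0.025,0,0,0,1],[0,0,0,0,0,0,1],[0,0,0,0,0,0,1]]]'
python3 - <<'E'
from m import *
t=grab("top"); np.save("pics/top4.npy",t,allow_pickle=True)
s=grab("scene")["image"]
o=manip.observe();print(o["ee_pos"],o["eef_rot"])
t=t["image"]
im=np.zeros((600,800,3),np.uint8); im[:,:400]=cv2.resize(s[160:280,250:330],(400,600),interpolation=cv2.INTER_CUBIC); im[:,400:]=cv2.resize(t[180:300,260:340],(400,600),interpolation=cv2.INTER_CUBIC)
cv2.imwrite("pics/p4.png",im[:,:,::-1])
E
```

```text
time_s: 12.48
ee_pos: [0.4768, -0.2057, 0.1341]
eef_rot: [-3.138, 0.064, 0.007]
contact_force: [-0.3, -0.5, -2.2]
opening: 0.0651
finger_force: 45.7
[ 0.47874031 -0.207255    0.1370348 ] [ 3.14017758e+00 -6.45212829e-02  2.00766321e-03]
```

View pics/p4.png

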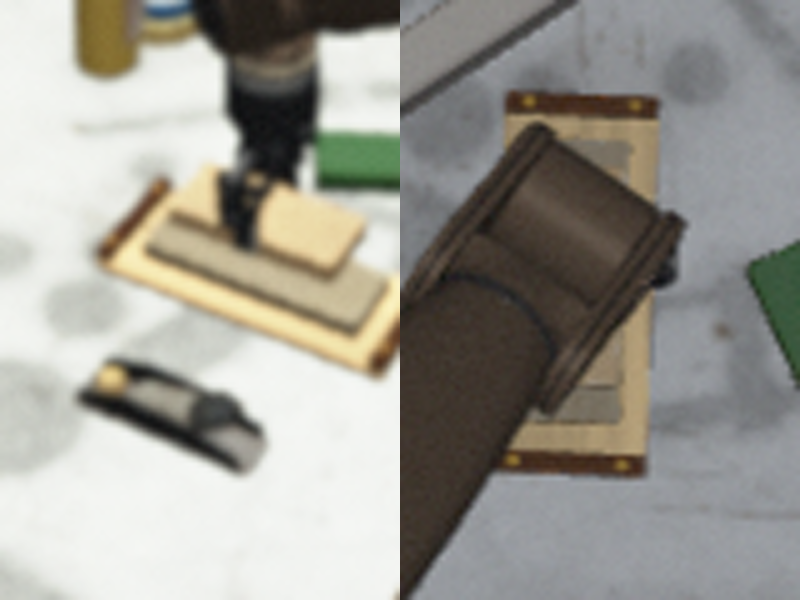

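Run:
```python
from m import *
t=np.load("pics/top4.npy",allow_pickle=True).item()
for r in (386,387,388): print(onplane(t,[(260+197/5-.4,180+r/5-.4)],.0855)+[.075,0,0])
h=cv2.cvtColor(t["image"],cv2.COLOR_RGB2HSV)
for r in range(253,262): print(r,h[r,297:303].tolist())
```

```text
[[ 0.47352876 -0.22152933  0.0855    ]]
[[ 0.47285205 -0.22152711  0.0855    ]]
[[ 0.47217542 -0.22152489  0.0855    ]]
253 [[16, 67, 80], [17, 73, 125], [18, 70, 145], [18, 71, 148], [18, 76, 147], [17, 71, 144]]
254 [[17, 76, 114], [19, 72, 146], [18, 72, 146], [18, 73, 143], [17, 76, 145], [17, 76, 147]]
255 [[18, 71, 150], [17, 69, 148], [18, 68, 143], [18, 69, 147], [19, 72, 146], [18, 73, 144]]
256 [[19, 57, 143], [18, 46, 149], [18, 51, 145], [19, 56, 142], [18, 63, 142], [18, 67, 141]]
257 [[15, 57, 108], [18, 64, 99], [16, 64, 96], [18, 61, 96], [19, 67, 95], [20, 56, 104]]
258 [[21, 41, 117], [19, 48, 118], [22, 48, 118], [19, 46, 117], [20, 45, 119], [21, 41, 123]]
259 [[21, 50, 118], [20, 46, 116], [21, 49, 120], [18, 47, 120], [19, 53, 120], [22, 46, 123]]
260 [[19, 46, 122], [20, 43, 118], [20, 48, 116], [20, 47, 115], [20, 47, 119], [22, 46, 123]]
261 [[21, 43, 118], [18, 50, 117], [20, 52, 118], [22, 47, 119], [20, 47, 119], [24, 42, 122]]
```

```bash
python3 -m pendant '[[[0.003,0,-0.015,0,0,0,1],[0,0,-0.01,0,0,0,1],[0,0,-0.006,0,0,0,1],[0,0,-0.002,0,0,0,1],[0,0,0,0,0,0,1],[0,0,0,0,0,0,1]]]'
```

```text
time_s: 13.08
ee_pos: [0.4814, -0.2079, 0.1034]
eef_rot: [3.14, -0.066, 0.001]
contact_force: [-0.3, -0.6, -2.0]
opening: 0.0652
finger_force: 45.8
```

```bash
python3 -m pendant '[[[0,0,-0.001,0,0,0,1],[0,0,0,0,0,0,1],[0,0,0,0,0,0,0.3],[0,0,0,0,0,0,0.1],[0,0,0,0,0,0,0],[0,0,0,0,0,0,0],[0,0,0.01,0,0,0,0],[0,0,0.03,0,0,0,0],[0,0,0.035,0,0,0,0],[0,0,0.035,0,0,0,0],[-0.0053,-0.0332,0,0,0,0.092,0],[-0.0053,-0.0332,0,0,0,0.092,0],[-0.0053,-0.0332,0,0,0,0.092,0],[-0.0053,-0.0332,0,0,0,0.092,0],[-0.0053,-0.0332,0,0,0,0.093,0],[0,0,0,0,0,0,0],[0,0,0,0,0,0,0]]]'
python3 - <<'E'
from m import *
t=grab("top"); np.save("pics/top5.npy",t,allow_pickle=True)
s=grab("scene"); np.save("pics/scene5.npy",s,allow_pickle=True); s=s["image"]
o=manip.observe();print(o["ee_pos"],o["eef_rot"])
print("pale",wrect(t,mask(t["image"],(284,190,315,275),(10,60,120),(30,255,255)),.053)[0])
t=t["image"]
im=np.zeros((600,800,3),np.uint8); im[:,:400]=cv2.resize(s[160:280,270:350],(400,600),interpolation=cv2.INTER_CUBIC); im[:,400:]=cv2.resize(t[180:300,280:360],(400,600),interpolation=cv2.INTER_CUBIC)
cv2.imwrite("pics/p5.png",im[:,:,::-1])
E
```

```text
time_s: 14.5
ee_pos: [0.4542, -0.3752, 0.2125]
eef_rot: [3.074, 0.647, 0.001]
contact_force: [0.2, 0.0, -0.6]
opening: 0.0856
finger_force: 0.0
[ 0.45458851 -0.37304444  0.21191123] [-3.07241139e+00 -6.51679811e-01  1.30551884e-04]
pale [ 489.9 -217.4   94.7  199.7  -89.9]
```

View pics/p5.png

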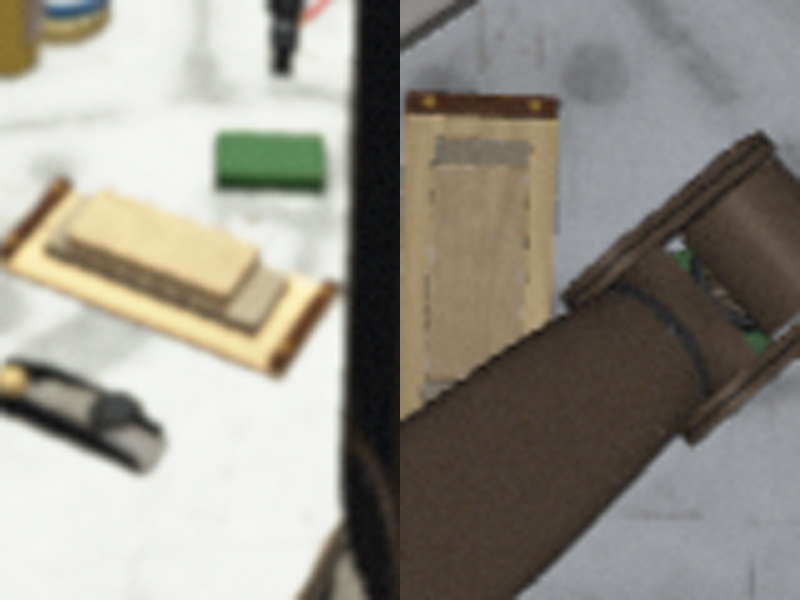

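```bash
python3 -m pendant '[[[0,0,-0.03,0,0,0,0],[0,0,-0.03,0,0,0,0],[0,0,-0.03,0,0,0,0],[0,0,-0.03,0,0,0,0],[0,0,-0.01,0,0,0,0],[0,0,-0.006,0,0,0,0],[0,0,0,0,0,0,0],[0,0,0,0,0,0,0.1],[0,0,0,0,0,0,0.2],[0,0,0,0,0,0,1],[0,0,0,0,0,0,1],[0,0,0,0,0,0,1],[0,0,0,0,0,0,1],[0,0,0,0,0,0,1]]]' 30
python3 - <<'E'
from m import *
t=np.load("pics/top5.npy",allow_pickle=True).item()
for p in [(484,165),(435,380),(410,270),(530,270)]: print(onplane(t,[(280+(p[0]-400)/5-.4,180+p[1]/5-.4)],.053))
E
```

```text
time_s: 15.77
ee_pos: [0.4558, -0.3748, 0.0784]
eef_rot: [3.07, 0.652, 0.003]
contact_force: [0.4, 0.7, 6.6]
opening: 0.0615
finger_force: 34.6
[[ 0.55550601 -0.21336693  0.053     ]]
[[ 0.40517686 -0.17918175  0.053     ]]
[[ 0.48156925 -0.16173244  0.053     ]]
[[ 0.48158144 -0.24515358  0.053     ]]
```

```bash
python3 -m pendant '[[[0,0,0.015,0,0,0,1],[0,0,0.025,0,0,0,1],[0,0,0.04,0,0,0,1],[0,0,0.04,0,0,0,1],[0.0046,0.0334,0,0,0,-0.092,1],[0.0046,0.0334,0,0,0,-0.092,1],[0.0046,0.0334,0,0,0,-0.092,1],[0.0046,0.0334,0,0,0,-0.092,1],[0.0046,0.0334,0,0,0,-0.093,1],[0,0,0,0,0,0,1],[0,0,0,0,0,0,1],[0,0,-0.03,0,0,0,1],[0,0,-0.015,0,0,0,1],[0,0,0,0,0,0,1],[0,0,0,0,0,0,1]]]'
python3 - <<'E'
from m import *
t=grab("top"); np.save("pics/top6.npy",t,allow_pickle=True)
s=grab("scene"); np.save("pics/scene6.npy",s,allow_pickle=True); s=s["image"]
o=manip.observe();print(o["ee_pos"],o["eef_rot"])
t=t["image"]
im=np.zeros((600,800,3),np.uint8); im[:,:400]=cv2.resize(s[160:280,250:330],(400,600),interpolation=cv2.INTER_CUBIC); im[:,400:]=cv2.resize(t[180:300,260:340],(400,600),interpolation=cv2.INTER_CUBIC)
cv2.imwrite("pics/p6.png",im[:,:,::-1])
E
```

```text
time_s: 17.02
ee_pos: [0.4771, -0.2075, 0.1503]
eef_rot: [-3.14, 0.067, 0.003]
contact_force: [-1.0, -0.5, -0.8]
opening: 0.0608
finger_force: 33.7
[ 0.47823035 -0.20799316  0.15214791] [ 3.13951765e+00 -6.74356372e-02  2.86598556e-03]
```

View pics/p6.png

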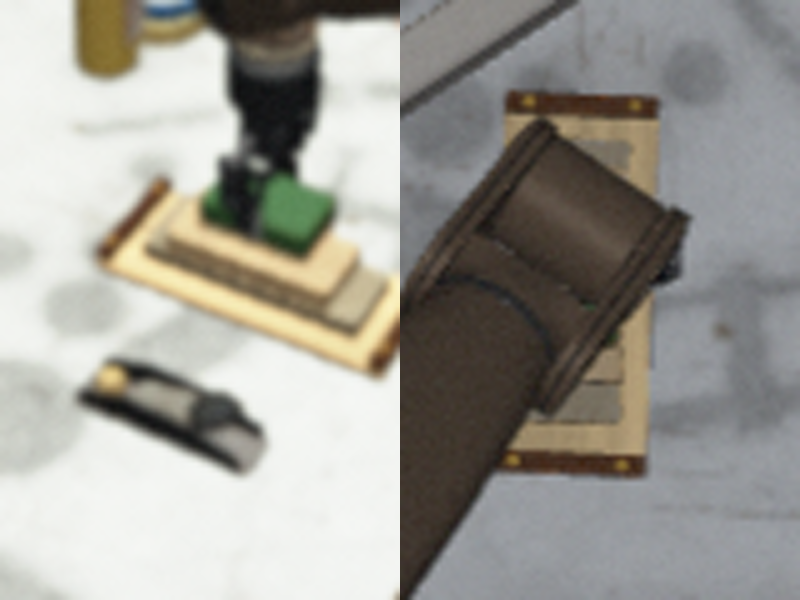

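Run:
```python
from m import *
t=np.load("pics/top6.npy",allow_pickle=True).item();s=np.load("pics/scene6.npy",allow_pickle=True).item()
h=cv2.cvtColor(t["image"],cv2.COLOR_RGB2HSV)
for r in range(243,253): print(r,h[r,298:304].tolist())
m=mask(t["image"],(285,200,310,260),(45,60,20),(90,255,255)); ys,xs=np.nonzero(m); print(ys.max(),xs.max(),xs[ys==ys.max()])
for r in (248.5,249.5): print(onplane(t,[(301,r)],.103)+[.05,0,0])
print(wrect(s,mask(s["image"],(285,190,322,215),(45,60,20),(90,255,255)),.103)[0])
```

```text
243 [[9, 75, 68], [12, 77, 56], [15, 58, 44], [15, 74, 62], [18, 83, 68], [15, 54, 57]]
244 [[14, 64, 60], [12, 55, 46], [12, 58, 57], [15, 70, 66], [19, 72, 57], [18, 62, 41]]
245 [[16, 58, 48], [10, 60, 51], [11, 72, 67], [15, 69, 59], [10, 55, 42], [19, 78, 69]]
246 [[15, 82, 50], [14, 76, 67], [16, 81, 66], [17, 78, 46], [30, 32, 40], [25, 86, 77]]
247 [[12, 58, 66], [15, 86, 71], [12, 80, 64], [34, 58, 35], [43, 101, 53], [31, 70, 80]]
248 [[11, 71, 75], [18, 70, 66], [12, 82, 31], [30, 71, 43], [28, 100, 61], [17, 85, 99]]
249 [[14, 69, 74], [9, 64, 52], [16, 92, 58], [20, 82, 78], [20, 77, 96], [18, 86, 121]]
250 [[16, 82, 75], [20, 63, 61], [18, 77, 113], [18, 73, 143], [18, 76, 147], [17, 77, 139]]
251 [[12, 71, 47], [19, 76, 101], [17, 67, 145], [18, 74, 141], [18, 72, 145], [18, 79, 139]]
252 [[18, 82, 78], [18, 70, 128], [18, 71, 147], [18, 69, 144], [19, 75, 146], [18, 78, 144]]
241 298 [298]
[[ 0.47505479 -0.22811756  0.103     ]]
[[ 0.47168605 -0.22810438  0.103     ]]
[ 452.1 -202.1   62.5   90.9   42.6]
```

```bash
python3 -m pendant '[[[0.001,0,-0.01,0,0,0,1],[0,0,-0.006,0,0,0,1],[0,0,-0.004,0,0,0,1],[0,0,-0.001,0,0,0,1],[0,0,0,0,0,0,1],[0,0,0,0,0,0,1]]]'
```

```text
time_s: 17.62
ee_pos: [0.4788, -0.2069, 0.1313]
eef_rot: [-3.141, 0.066, 0.002]
contact_force: [-3.6, 2.4, 8.5]
opening: 0.0614
finger_force: 35.0
```

```bash
python3 -m pendant '[[[0,0,0,0,0,0,0.4],[0,0,0,0,0,0,0.2],[0,0,0,0,0,0,0],[0,0,0,0,0,0,0],[0,0,0.01,0,0,0,0],[0,0,0.03,0,0,0,0],[0,0,0.03,0,0,0,0],[0,0,0.03,0,0,0,0],[0,0,0,0,0,0,0]]]'
python3 - <<'E'
from m import *
t=np.load("pics/top1.npy",allow_pickle=True).item()
im=t["image"][200:270,225:275].astype(np.uint8)
T=lambda x,y:(200+x/2.857-.3,180+(y-300)/2.857-.3)
print("plane corners z.036:")
P=[T(516,400),T(551,402),T(509,524),T(545,527)]
w=onplane(t,P,.036);print(w.round(4),w.mean(0).round(4)); 
k,_=tri(t,T(533,417),t,T(533,417)) if 0 else (0,0)
print("knob",onplane(t,[T(533,417)],.045),"cap",onplane(t,[T(525,492)],.045))
cv2.imwrite("pics/pl.png",cv2.resize(im,(500,600),interpolation=cv2.INTER_CUBIC,dst=None)[:,:,::-1] if 0 else cv2.resize(im[:,:,::-1],(430,600),interpolation=cv2.INTER_CUBIC))
E
```

```text
time_s: 18.37
ee_pos: [0.4815, -0.2085, 0.2377]
eef_rot: [3.134, -0.066, 0.017]
contact_force: [0.5, -0.2, 1.2]
opening: 0.0856
finger_force: 0.0
plane corners z.036:
[[ 0.5506 -0.5085  0.036 ]
 [ 0.5481 -0.5513  0.036 ]
 [ 0.3982 -0.4956  0.036 ]
 [ 0.3947 -0.539   0.036 ]] [ 0.4729 -0.5236  0.036 ]
knob [[ 0.52814563 -0.52714758  0.045     ]] cap [[ 0.43629635 -0.51461704  0.045     ]]
```

View pics/pl.png

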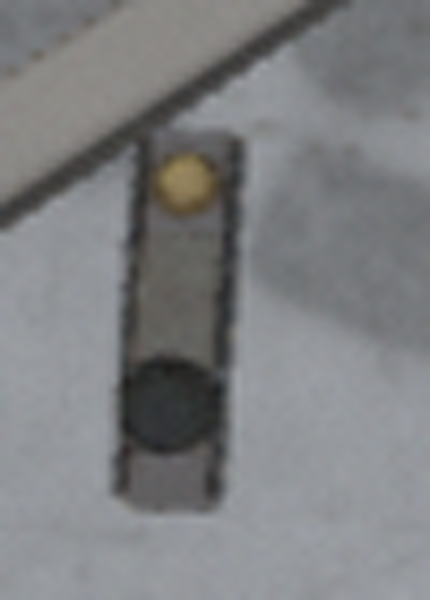

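Run:
```python
from m import *
t=np.load("pics/top1.npy",allow_pickle=True).item();s=np.load("pics/scene0.npy",allow_pickle=True).item()
T=lambda x,y:(225+x/8.6-.45,200+y/8.571-.45)
for z in (.01,.036):
    w=onplane(t,[T(137,130),T(243,133),T(112,497),T(222,510)],z);print(z,w.round(4).tolist(),w.mean(0).round(4)); 
    d=w[:2].mean(0)-w[2:].mean(0); print("heading",np.degrees(np.arctan2(d[1],d[0])),np.linalg.norm(d))
S=lambda p:(p[0]/3.75+190-.4,p[1]/3.75+180-.4)
print("knob",tri(t,T(186,182),s,S((308,205))),"cap",tri(t,T(172,403),s,S((384,228))))
t=grab("top")
m=mask(t["image"],(275,190,325,275),(45,50,20),(90,255,255));print("green",m.sum()//255,wrect(t,m,.081)[0])
np.save("pics/top7.npy",t,allow_pickle=True)
```

```text
0.01 [[0.5548, -0.0134, 0.01], [0.5536, -0.0576, 0.01], [0.4017, -0.0055, 0.01], [0.3964, -0.0508, 0.01]] [ 0.4766 -0.0318  0.01  ]
heading -2.706706131771292 0.15533459116141668
0.036 [[0.5508, -0.0159, 0.036], [0.5495, -0.0595, 0.036], [0.3997, -0.0081, 0.036], [0.3944, -0.0528, 0.036]] [ 0.4736 -0.0341  0.036 ]
heading -2.7067061317712904 0.1532344661053825
knob (array([ 0.5306557 , -0.03551741,  0.0284877 ]), np.float64(0.0009710405744963519)) cap (array([ 0.43868952, -0.03197636,  0.04213427]), np.float64(0.002706482345957436))
green 57 [ 468.2 -196.1   16.9   44.4  -26.7]
```

```bash
python3 -m pendant '[[[-0.001,0.035,0,0,0,-0.004,0],[-0.001,0.035,0,0,0,0,0],[-0.001,0.035,0,0,0,0,0],[-0.001,0.035,0,0,0,0,0],[-0.001,0.0345,0,0,0,0,0],[0,0,-0.03,0,0,0,0],[0,0,-0.02,0,0,0,0],[0,0,0,0,0,0,0],[0,0,0,0,0,0,0]]]'
python3 - <<'E'
from m import *
t=grab("top");s=grab("scene");np.save("pics/top8.npy",t,allow_pickle=True);np.save("pics/scene8.npy",s,allow_pickle=True)
o=manip.observe();print(o["ee_pos"],o["eef_rot"])
m=mask(t["image"],(275,190,325,275),(45,50,20),(90,255,255));print("green",m.sum()//255,wrect(t,m,.081)[0])
t=t["image"];s=s["image"]
im=np.zeros((600,800,3),np.uint8); im[:,:400]=cv2.resize(s[180:300,230:310],(400,600),interpolation=cv2.INTER_CUBIC); im[:,400:]=cv2.resize(t[180:300,240:320],(400,600),interpolation=cv2.INTER_CUBIC)
cv2.imwrite("pics/p8.png",im[:,:,::-1])
E
```

```text
time_s: 19.17
ee_pos: [0.4724, -0.0317, 0.1783]
eef_rot: [-3.14, 0.072, 0.007]
contact_force: [-0.4, 0.3, 0.9]
opening: 0.0855
finger_force: 0.0
[ 0.47415459 -0.0326345   0.18072991] [ 3.14047826e+00 -7.33949874e-02  1.49930392e-03]
green 474 [ 478.7 -206.5   58.4   93.    90. ]
```

View pics/p8.png

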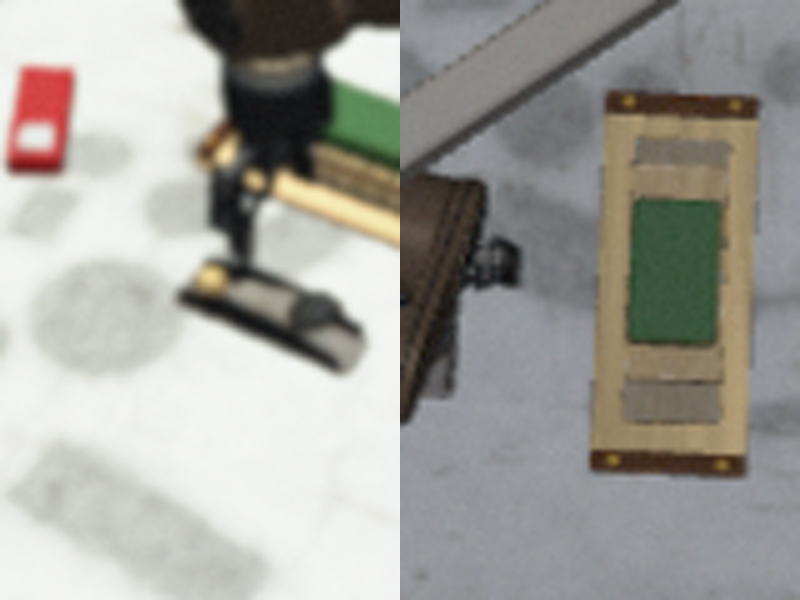

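```bash
python3 -m pendant '[[[0,0,-0.03,0,0,0,0],[0,0,-0.03,0,0,0,0],[0,0,-0.025,0,0,0,0],[0,0,-0.01,0,0,0,0],[0,0,-0.004,0,0,0,0],[0,0,0,0,0,0,0],[0,0,0,0,0,0,0.2],[0,0,0,0,0,0,0.35],[0,0,0,0,0,0,0.45],[0,0,0,0,0,0,1],[0,0,0,0,0,0,1],[0,0,0,0,0,0,1],[0,0,0,0,0,0,1],[0,0,0,0,0,0,1]]]' 60
```

```text
time_s: 20.43
ee_pos: [0.4748, -0.0323, 0.0825]
eef_rot: [3.14, -0.073, 0.004]
contact_force: [0.3, 1.2, 5.7]
opening: 0.0415
finger_force: 64.5
```

```bash
python3 -m pendant '[[[0,0,0.005,0,0,0,1],[0,0,0.015,0,0,0,1],[0,0,0.03,0,0,0,1],[0,0,0.03,0,0,0,1],[0,0,0.03,0,0,0,1],[0,0,0.02,0,0,0,1],[0,0,0.01,0,0,0,1],[0,-0.02,0,0,0,0.004,1],[0.001,-0.03,0,0,0,0,1],[0.001,-0.03,0,0,0,0,1],[0.001,-0.03,0,0,0,0,1],[0,-0.03,0,0,0,0,1],[0,-0.02,0,0,0,0,1],[0,-0.0145,0,0,0,0,1],[0,0,0,0,0,0,1],[0,0,-0.02,0,0,0,1],[0,0,-0.015,0,0,0,1],[0,0,0,0,0,0,1],[0,0,0,0,0,0,1],[0,0,0,0,0,0,1]]]'
python3 - <<'E'
from m import *
t=grab("top");s=grab("scene");np.save("pics/top9.npy",t,allow_pickle=True);np.save("pics/scene9.npy",s,allow_pickle=True)
o=manip.observe();print(o["ee_pos"],o["eef_rot"])
t=t["image"];s=s["image"]
im=np.zeros((600,800,3),np.uint8); im[:,:400]=cv2.resize(s[160:280,250:330],(400,600),interpolation=cv2.INTER_CUBIC); im[:,400:]=cv2.resize(t[180:300,260:340],(400,600),interpolation=cv2.INTER_CUBIC)
cv2.imwrite("pics/p9.png",im[:,:,::-1])
E
```

```text
time_s: 22.1
ee_pos: [0.4768, -0.2061, 0.1861]
eef_rot: [-3.141, 0.065, 0.0]
contact_force: [0.4, -0.1, -4.7]
opening: 0.0418
finger_force: 63.0
[ 0.47729574 -0.20661918  0.18709908] [ 3.13989046e+00 -6.52252656e-02  2.77753565e-03]
```

View pics/p9.png

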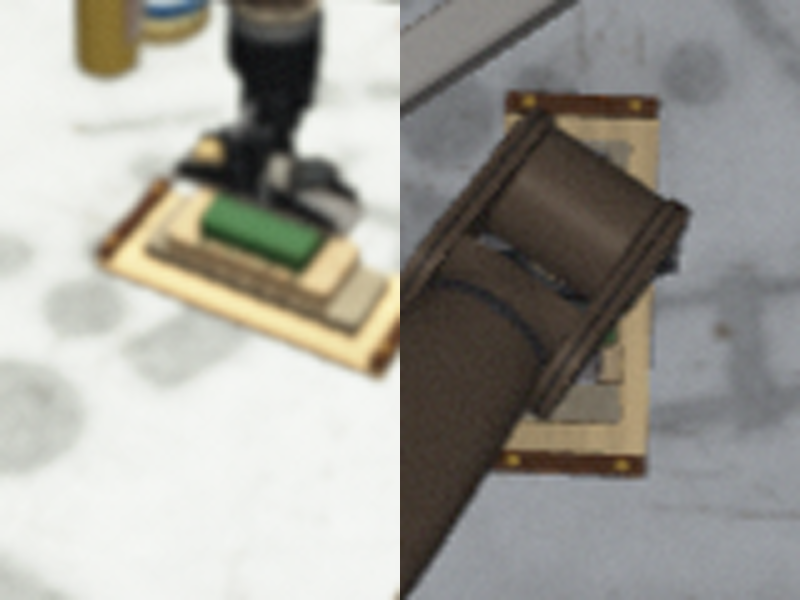

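```bash
python3 -m pendant '[[[0.002,-0.0005,-0.01,0,0,0,1],[0,0,-0.006,0,0,0,1],[0,0,-0.004,0,0,0,1],[0,0,-0.002,0,0,0,1],[0,0,0,0,0,0,1],[0,0,0,0,0,0,1]]]'
```

```text
time_s: 22.7
ee_pos: [0.4787, -0.2073, 0.1638]
eef_rot: [3.141, -0.066, 0.001]
contact_force: [0.3, 0.5, -5.4]
opening: 0.0417
finger_force: 63.1
```

```bash
python3 -m pendant '[[[0,0,-0.001,0,0,0,1],[0,0,-0.0005,0,0,0,1],[0,0,0,0,0,0,1],[0,0,0,0,0,0,1]]]'
```

```text
time_s: 23.03
ee_pos: [0.4788, -0.2073, 0.1635]
eef_rot: [3.141, -0.066, -0.0]
contact_force: [-4.9, 1.3, 4.8]
opening: 0.0416
finger_force: 64.4
```

```bash
python3 -m pendant '[[[0,0,0,0,0,0,0.4],[0,0,0,0,0,0,0.3],[0,0,0,0,0,0,0.1],[0,0,0,0,0,0,0],[0,0,0,0,0,0,0],[0,0,0.01,0,0,0,0],[0,0,0.02,0,0,0,0],[0,0,0.03,0,0,0,0],[0,0,0.03,0,0,0,0],[0,0.03,0,0,0,0,0],[0,0.04,0,0,0,0,0],[0,0.04,0,0,0,0,0],[0,0.04,0,0,0,0,0],[0,0.04,0,0,0,0,0],[0,0.03,0,0,0,0,0],[0,0,0,0,0,0,0],[0,0,0,0,0,0,0]]]'
python3 - <<'E'
from m import *
t=grab("top");s=grab("scene");np.save("pics/top10.npy",t,allow_pickle=True);np.save("pics/scene10.npy",s,allow_pickle=True)
t=t["image"];s=s["image"]
im=np.zeros((600,800,3),np.uint8); im[:,:400]=cv2.resize(s[140:260,260:340],(400,600),interpolation=cv2.INTER_CUBIC); im[:,400:]=cv2.resize(t[180:300,260:340],(400,600),interpolation=cv2.INTER_CUBIC)
cv2.imwrite("pics/p10.png",im[:,:,::-1])
E
```

```text
time_s: 24.45
ee_pos: [0.4786, 0.0142, 0.2532]
eef_rot: [3.14, -0.061, 0.002]
contact_force: [-0.1, 0.2, 0.2]
opening: 0.0853
finger_force: 0.0
```

View pics/p10.png

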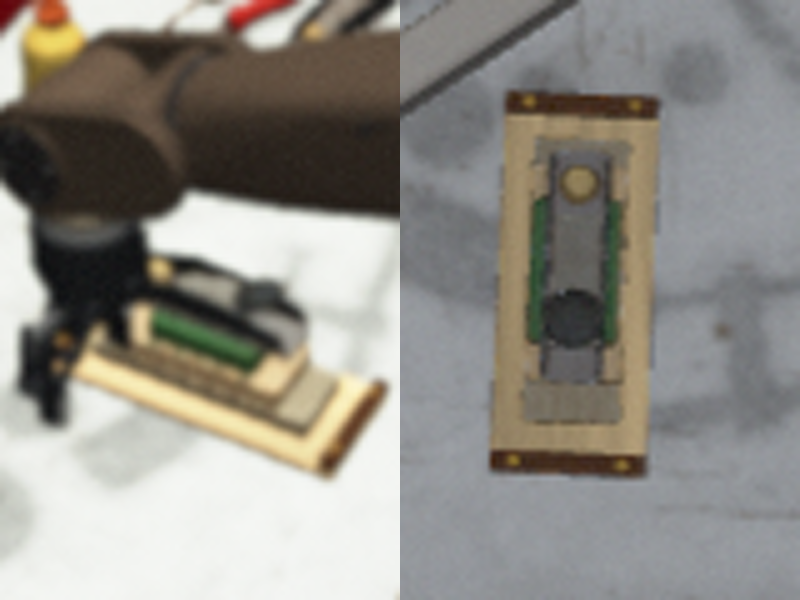

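Run:
```python
from m import *
t=np.load("pics/top10.npy",allow_pickle=True).item()
for z in (.085,.11):
    w=onplane(t,[(260+(x-400)/5-.4,180+y/5-.4) for x,y in ((578,150),(570,382),(541,265),(618,268))],z); print(z,w.round(4).tolist(),((w[0]+w[1])/2).round(4))
m=mask(t["image"],(275,190,325,275),(45,50,20),(90,255,255));
ys,xs=np.nonzero(m);print("green",onplane(t,[(xs.mean(),(ys.min()+ys.max())/2)],.081))
```

```text
0.085 [[0.5608, -0.209, 0.085], [0.4013, -0.2032, 0.085], [0.4811, -0.1835, 0.085], [0.4791, -0.2361, 0.085]] [ 0.481  -0.2061  0.085 ]
0.11 [[0.5567, -0.2088, 0.11], [0.3993, -0.2031, 0.11], [0.478, -0.1837, 0.11], [0.476, -0.2356, 0.11]] [ 0.478 -0.206  0.11 ]
green [[ 0.47852143 -0.20318729  0.081     ]]
```

All four pieces sit within a few millimetres of the board's centre, level and lined up, so I'm handing in.

```bash
python3 -c "
from station import manip
print(manip.finish_job())"
```

```text
the job is handed in; nothing more can be done
None
```

The job is handed in (no verdict came back): dark board, pale board, green block and plane are piled on the carrying board, each measured within about 5 mm of its centre, and the arm never went near the mesh cup, red box or mug.

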